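Tip a spectacle case down and push it into the corner fence

TASK

The closed spectacle case is standing on its narrow long edge. Without gripping or lifting it, push it over with the fingers towards the long low metal fence so that it lies flat on its base, lid up, and push it along the worktop into the corner of the fence: its long back edge flush and square against the fence, its left end up against the short stop. Leave the two bottles and the screw jar beside it where they stand.

Things in the scene. Friction and masses are not known exactly. Their poses are not given: they have to be found in the camera images.
- case: Closed dark spectacle case, a loose box of about 0.09 kg, lid fixed shut. Origin: centre of its base. Own x runs from clasp edge (-32 mm) to hinge edge (+30 mm), y along its 158 mm length, z out of the lid (39 mm). Starts standing on the clasp edge, 62 mm tall, 39 mm thick: x up, base facing the fence, lid (z) facing away from it, y roughly along the fence. Wanted: z up, x into the fence.
- case_mid (a point): Centre of the case, 19.5 mm above its base, 1 mm from the origin towards the clasp edge. The standing case, pushed towards the fence near its top (about 52 mm up), topples and falls by itself once leaned 32 degrees; pushed lower it may slide upright instead. Lying, it slides when pushed low on its clasp edge or its end.
- case_clasp (a point): Middle of the clasp edge face of the case, 32 mm from the origin towards -x and 19.5 mm above the base: on the worktop at the start, facing the robot (away from the fence) at the end. The opposite, hinge edge carries two pale hinge strips: on top at the start, at the fence at the end.
- fence: Low L-shaped aluminium fence fixed to the worktop, 14 mm high, 8 mm thick. Origin: foot of its inner corner. The long fence's face is the plane x = 0 and runs from the corner 200 mm to -y (screw flange behind); the short stop's face is the plane y = 0 and runs 60 mm to -x, towards the robot. x points into the fence, y into the stop. With the case home, its origin is at x = -30, y = -79 mm here.
- spray: Standing bottle with a rounded cap, 36 x 42 x 106 mm; bystander, to the right of the case (negative y). Origin under its centre, z up.
- drop: Standing dropper bottle, 34 mm across, 102 mm high; bystander, to the left, beyond the stop (positive y). Origin under its centre, z up.
- jar: Round screw jar with ribbed lid, 50 mm across, 34 mm high; bystander, to the left of the case, nearer the robot. Origin under its centre, z up.

How it is judged:
At the end, for the whole second after the job is handed in: The case lies at rest on its base, lid up (within 0.08 rad), hinge edge within 5 mm of the long fence face (case origin 25 to 35 mm before it), parallel to it within 0.05 rad, left end within 6 mm of the short stop (case origin 74 to 85 mm from the stop face) (angle between case's own z axis and vertical below 0.08 rad and height (world z) of case_mid below 0.025 m and x of case in the frame of fence between -0.035 and -0.025 m and angle between the y axis of case and the y axis of fence, either way round below 0.05 rad and y of case in the frame of fence between -0.085 and -0.074 m and x of case_clasp in the frame of fence below -0.05 m and linear speed of case below 0.01 m/s); the robot touches nothing.
It fails at once if the case is lifted off the worktop (height (world z) of case_mid above 0.055 m).
It fails at once if one end of the case is raised (angle between case's own y axis and vertical below 1.27 rad).
It fails at once if the spray bottle is moved by more than 20 mm or knocked over (distance of spray from where it was at the start of the episode above 0.02 m or angle between spray's own z axis and vertical above 0.4 rad).
It fails at once if the dropper bottle is moved by more than 20 mm or knocked over (distance of drop from where it was at the start of the episode above 0.02 m or angle between drop's own z axis and vertical above 0.4 rad).
It fails at once if the screw jar is moved by more than 20 mm or knocked over (distance of jar from where it was at the start of the episode above 0.02 m or angle between jar's own z axis and vertical above 0.4 rad).
It also fails if it takes over 54 s, if anything falls off the work surface, if the arm or the gripper's body presses on something with over 40 N, if the wrist force passes 120 N, or if a joint passes its speed limit or range.

ROBOT

A 6-joint arm with a two-finger parallel gripper is mounted at the origin on a cart in front of the work surface, level with it; the furniture and walls round the work are solid. World frame = base frame: x ahead of the robot, y to its left, z up, the work surface at z = 0. Lengths are in m, angles in rad, forces in N, time in s.
With the tool pointing down it reaches from about 0.375 to 0.75 m from the base axis. Payload 9 kg.
Tool frame: the origin (TCP) lies on the centre line of the jaws, within the pads' length; the fingertips stand 25 mm ahead of it and the grasp point (between the pads) lies 6 mm ahead of it (tip_reach is the distance from the TCP to the fingertips, in m); z points along the fingers, y is the direction in which the jaws open and shut (so a half turn about z gives the same grasp; the last joint's range is limited). The gripper opens to 85 mm and grips with 20 to 120 N. Pads are 22 mm wide; open, the fingers measure 114 mm over their backs; the gripper's body (76 mm by 85 mm) begins 54 mm behind the grasp point. The pads swing forward as they close: fully open they stand 13 mm farther back than shut.
Start: joints at [-1.52, 0.104, 0.097, 1.564, 0, 1.353], TCP at [0.159, -0.578, 0.256] pointing down, gripper open.
Joint ranges: [-2.99, 2.99], [-0.84, 1.86], [-1.1, 1.16], [-1.84, 2.11], [-1.51, 1.56], [-3.14, 3.14]. Speed limits (rad/s): [2.22, 2.22, 2.57, 3.14, 3.14, 3.14].

INTERFACE

Orientations are given as a 3x3 rotation matrix whose columns are the frame's x, y, z axes.
In Python, from plant import move_pose, move_straight, move_joints, grip, wait, solve_ik, camera, PlanningError, job_done, read_clock, read_joints, read_qvel, read_tau, read_tool_pos, read_tcp_rot, read_wrist_force, read_torque, read_grip_width, tip_reach gives the robot as it stands. The module is installed in compiled form; this text tells all that it offers. Calls block until the motion is done:
- move_pose(position, orientation): joint-space move of the TCP to a pose.
- move_straight(position, rotation=None, velocity=0.15, max_force=None): straight line of the TCP; rotation=None keeps the orientation; velocity is the mean speed in m/s. With max_force (N) it stops when the force on the tool has changed by that much, and returns True; else False.
- move_joints(angles): joint-space move.
- grip(opening, effort=None): opening from 0.0 (shut) to 1.0 (fully open); effort is the grip in N (None keeps the last); returns when the fingers have stopped.
- wait(seconds).
- solve_ik(position, orientation): joint angles nearest the present ones, or None.
- camera(name): name is "scene" or "top" or "wrist"; returns a dict with "pixels" (400x640x3 uint8, red, green, blue), "camera_matrix" (3x3 intrinsics, pixels), "dist_coeffs" ([k1, k2, p1, p2, k3] as OpenCV has them; the pictures are not rectified), "R" (3x3) and "t" (3): a world point X has camera coordinates R X + t. Camera axes: x right, y down, z forward; pixel columns grow to the right and rows downward; lengths in m; the calibration is good to about 2 mm. A picture is of the moment at which its call begins. There is no depth.
A pose or a line that the arm cannot do raises PlanningError and nothing moves.
- job_done(): hands the job in, once; it reports no verdict.
Readings, each from a call of its own:
- read_clock(): time.
- read_joints(): joint angles.
- read_qvel(): joint speeds.
- read_tau(): joint torques, N m.
- read_tool_pos(): TCP position.
- read_tcp_rot(): TCP orientation.
- read_wrist_force(): force on the tool from outside, world axes, zero at the start.
- read_torque(): the same for the moment, N m.
- read_grip_width(): opening from 0.0 (shut) to 1.0 (fully open).
Only numpy, scipy, OpenCV 4.12 (cv2) and the standard library are available. Lean on these libraries where they do the work, as an engineer would, in place of code of your own. Each camera call takes 0.05 s, during which the arm holds its last target. There are 200 camera calls.

## Working session

There is one attempt and no reset: what is moved stays moved. The work goes in short steps, each a Python script; the robot and the scene stay as the last script left them, time stands still between calls to the robot, and variables do not carry over. Pictures are saved under pics/ and viewed, about 8 in all and at most 12, crops included, and the job is handed in when it is done.

```bash
mkdir -p pics
cat > h.py <<'E'
import numpy as np, cv2
from plant import *
def snap(name,fn):
    c=camera(name); cv2.imwrite('pics/'+fn+'.png',c['pixels'][:,:,::-1]); np.save('pics/'+fn+'.npy',c,allow_pickle=True); return c
def load(fn): return np.load('pics/'+fn+'.npy',allow_pickle=True).item()
def cast(c,px,z):
    p=cv2.undistortPoints(np.array(px,float).reshape(-1,1,2),c['camera_matrix'],c['dist_coeffs']).reshape(-1,2)
    d=np.c_[p,np.ones(len(p))]@c['R']; o=-c['R'].T@c['t']
    return o+d*((z-o[2])/d[:,2])[:,None]
def proj(c,X):
    return cv2.projectPoints(np.array(X,float).reshape(-1,1,3),cv2.Rodrigues(c['R'])[0],c['t'],c['camera_matrix'],c['dist_coeffs'])[0].reshape(-1,2)
E
python3 - <<'E'
from h import *
for n in('top','scene'):
    c=snap(n,n+'0'); print(n,-c['R'].T@c['t'],c['R'][2])
print(read_clock(),read_tcp_rot(),tip_reach if not callable(tip_reach) else tip_reach())
E
```

```text
top [0.38860482 0.10247727 1.22431079] [ 1.19344846e-01  8.26102475e-05 -9.92852860e-01]
scene [0.18750945 0.8593857  0.57130511] [ 0.35168029 -0.77537367 -0.52451563]
0.1 [[ 9.64095350e-01  2.65556313e-01 -3.65836238e-05]
 [ 2.65556183e-01 -9.64094721e-01  1.13252195e-03]
 [ 2.65478274e-04 -1.10157415e-03 -9.99999358e-01]] 0.025
```

View pics/top0.png

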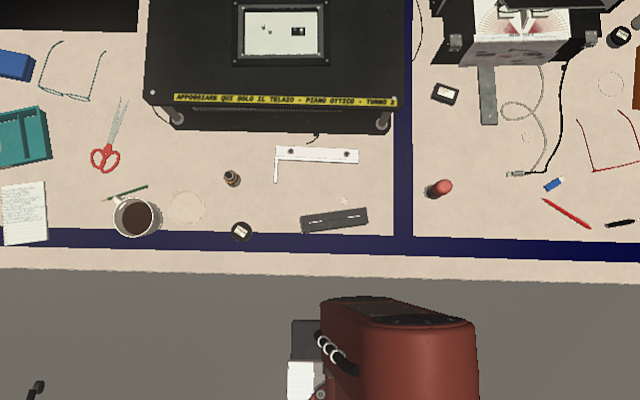

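View pics/scene0.png

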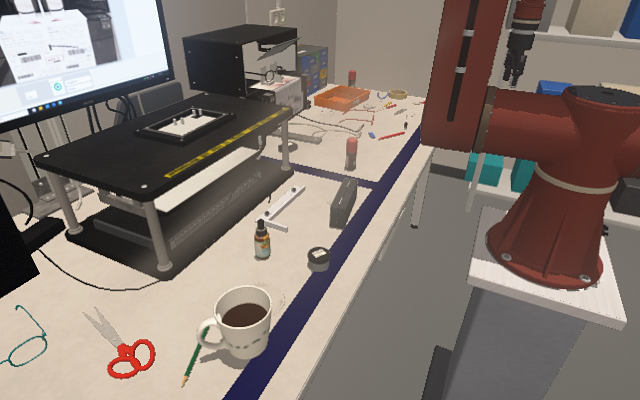

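The top view shows the fence corner near pixel (277,160), with its face running right to (358,163). The case's hinge strips are around (300–368, 208–231), dropper (232,178), jar (242,231), spray (438,188). A dark platform overhangs behind the fence at rows 100–130. I'll enlarge for accurate corners.

Run:
```python
from h import *
i=cv2.imread('pics/top0.png')[130:245,215:375]
cv2.imwrite('pics/c1.png',cv2.resize(i,None,fx=5,fy=5,interpolation=cv2.INTER_CUBIC))
c=load('top0')
# dark case region / white fence
g=cv2.cvtColor(c['pixels'],cv2.COLOR_RGB2HSV)
m=((g[:,:,1]<12)&(g[:,:,2]>200)).astype(np.uint8); m[:140]=0;m[190:]=0;m[:,:265]=0;m[:,370:]=0
n,l,s,ce=cv2.connectedComponentsWithStats(m); print(s[1:][s[1:,4]>30])
for n,p,z in [('drop',(232,179),.0),('jar',(242,231),.034),('spray',(438,188),.0),('platfrontL',(145,100),.17),('platfrontL0',(175,128),0),('tapecorner',(300,218),.062),('caseR',(368,208),.062)]: print(n,cast(c,[p],z)[0].round(3))
s=load('scene0'); 
# platform height: front-right top corner scene (292,107) left (165,180); top view (403,103),(148,97)
for z in (.12,.16,.2,.24): print(z,cast(c,[(408,107),(146,100)],z).round(3)[:,:2].tolist(),cast(s,[(292,108),(145,205)],z).round(3)[:,:2].tolist())
```

```text
[[328 150  30  10  77]
 [275 156  83   7 147]]
drop [0.588 0.312 0.   ]
jar [0.457 0.276 0.034]
spray [ 0.579 -0.205  0.   ]
platfrontL [0.732 0.482 0.17 ]
platfrontL0 [0.716 0.463 0.   ]
tapecorner [0.489 0.136 0.062]
caseR [ 0.517 -0.024  0.062]
0.12 [[0.748, -0.107], [0.748, 0.498]] [[0.856, -0.321], [0.818, 0.398]]
0.16 [[0.735, -0.099], [0.735, 0.484]] [[0.797, -0.216], [0.762, 0.439]]
0.2 [[0.722, -0.091], [0.722, 0.469]] [[0.737, -0.111], [0.707, 0.48]]
0.24 [[0.709, -0.084], [0.709, 0.455]] [[0.678, -0.007], [0.651, 0.521]]
```

View pics/c1.png

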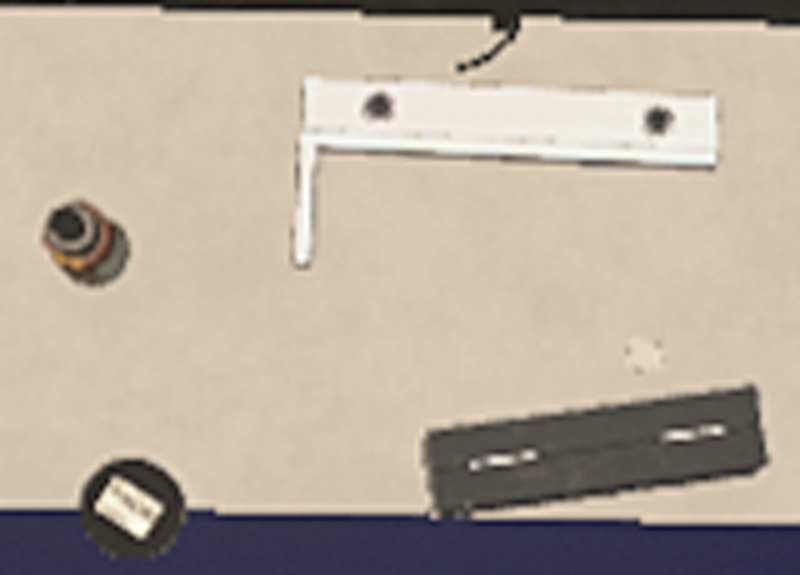

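Crop (5×, offset 215,130): inner fence corner foot at (318,150), fence right end (715,166), stop end (311,265). The case top's far edge runs from (427,432) to (755,388), and its near edge from (440,515) to (767,465).

Run:
```python
from h import *
c=load('top0'); f=lambda *p:[(215+u/5,130+v/5) for u,v in p]
F=cast(c,f((318,150),(715,166),(311,265)),0); print(F.round(4)); d=F[0]-F[1]; print('fence y-dir angle',np.arctan2(-d[0],d[1]),np.linalg.norm(d)); d2=F[0]-F[2];print('stop ang',np.arctan2(d2[1],d2[0]),np.linalg.norm(d2))
T=cast(c,f((427,432),(755,388),(440,515),(767,465)),.062); print(T.round(4)); d=T[0]-T[1];print('case ang',np.arctan2(-d[0],d[1]),np.linalg.norm(d),np.linalg.norm(T[0]-T[2]))
s=load('scene0'); i=cv2.imread('pics/scene0.png')[165:275,240:380]
i=cv2.resize(i,None,fx=5,fy=5,interpolation=cv2.INTER_CUBIC)
g=lambda X:[(int((u-240)*5),int((v-165)*5)) for u,v in proj(s,X)]
for p in g(F): cv2.circle(i,p,4,(0,0,255),1)
for p in g(T): cv2.circle(i,p,4,(0,255,0),1)
cv2.imwrite('pics/c2.png',i)
```

```text
[[ 0.6401  0.1966  0.    ]
 [ 0.6373 -0.0037  0.    ]
 [ 0.5814  0.1981  0.    ]]
fence y-dir angle -0.014190358646277048 0.20036134473580236
stop ang -0.02484550310808414 0.05876810126475283
[[ 0.4933  0.1357  0.062 ]
 [ 0.5183 -0.019   0.062 ]
 [ 0.4543  0.1284  0.062 ]
 [ 0.4819 -0.0251  0.062 ]]
case ang 0.16033812564984734 0.15664053685903084 0.039684445681747164
```

View pics/c2.png

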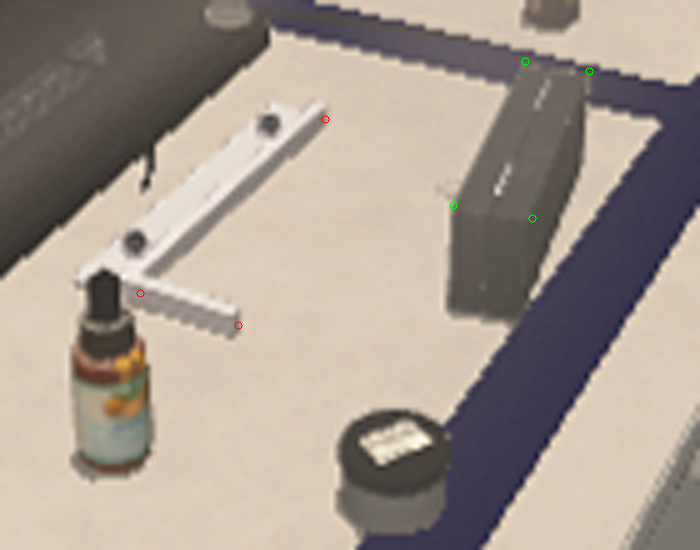

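The two views agree. Fence corner is at (0.640, 0.197), yaw −0.014. The case lid face centre is at (0.469, 0.052), yaw +0.16. The plan is to push with the open fingers as a two-point pusher. First I'll touch the bare table to learn the open-finger reach.

```bash
cat >> h.py <<'E'
def R(a): return np.array([[np.cos(a),np.sin(a),0],[np.sin(a),-np.cos(a),0],[0,0,-1.]])
E
python3 - <<'E'
from h import *
a=.16
move_pose([.47,-.12,.2],R(0.)); move_straight([.47,-.12,.06])
print(move_straight([.47,-.12,.012],velocity=.03,max_force=4)); print(read_tool_pos(),read_grip_width(),read_wrist_force(),read_clock())
move_straight([.47,-.12,.15],velocity=.2)
n=np.array([np.cos(a),np.sin(a),0]); L=np.array([.469,.052,0])
p=L-.035*n
print([solve_ik(list(p+[0,0,z]),R(a)) is not None for z in(.15,.07)])
move_pose(list(p+[0,0,.15]),R(a)); print(read_tool_pos(),read_clock())
E
```

```text
False
[ 0.47012443 -0.12009089  0.0121895 ] 1.0017995233196004 [ 0.73043143 -0.41545888  0.46078128] 4.9417
[True, True]
[0.43416774 0.04646478 0.14920359] 6.5
```

Run:
```python
from h import *
a=.16
n=np.array([np.cos(a),np.sin(a),0]); L=np.array([.469,.052,0])
move_straight(list(L-.035*n+[0,0,.064]),velocity=.12)
print(move_straight(list(L+.034*n+[0,0,.064]),velocity=.05,max_force=12)); print(read_tool_pos(),read_wrist_force())
wait(.3)
move_straight(list(L-.02*n+[0,0,.07]),velocity=.15)
snap('top','top1');snap('scene','scene1');print(read_clock())
i=cv2.imread('pics/top1.png')[130:245,215:375]; i=cv2.resize(i,(640,460),interpolation=cv2.INTER_CUBIC)
j=cv2.imread('pics/scene1.png')[165:275,240:380]; cv2.imwrite('pics/c3.png',np.vstack([i,cv2.resize(j,(640,503))])[:, :])
cv2.imwrite('pics/c3.png',np.hstack([cv2.resize(i,(400,288)),cv2.resize(j,(367,288))]))
```

```text
False
[0.50239673 0.05738655 0.06402581] [ 0.15975167 -0.62447112 -0.12016906]
9.8083
```

View pics/c3.png

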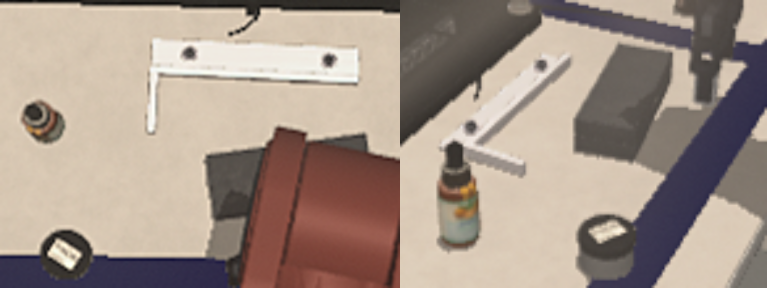

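The case has fallen flat, lid up, and the neighbours are untouched. In the top crop (2.5×) its corners are hinge-left (206,155), clasp-left (214,218), hinge-right (366,134). Next I push the clasp edge low while turning the tool square, stopping about 10 mm short of the fence.

Run:
```python
from h import *
c=load('top1'); T=cast(c,[(215+u/2.5,130+v/2.5) for u,v in((206,155),(214,218),(366,134))],.039); print(T.round(4))
d=T[0]-T[2]; a=np.arctan2(-d[0],d[1]); n=np.array([np.cos(a),np.sin(a),0]); 
C=(T[0]+T[2])/2-.062*n; C[2]=0; print('ang',a,'clasp mid',C)
b=-.014; nb=np.array([np.cos(b),np.sin(b),0]); yb=np.array([-np.sin(b),np.cos(b),0]); K=np.array([.640,.1966,0])
z=np.array([0,0,.018])
move_straight(list(C-.035*n+z+[0,0,.052]),R(a),velocity=.15)
move_straight(list(C-.035*n+z),velocity=.1)
ya=(C-K)@yb
# end: clasp at fence x=-.074, same lateral
E=K+ya*yb-.074*nb
print(move_straight(list(E-.011*nb+z),R(b),velocity=.06,max_force=15),read_tool_pos(),read_wrist_force())
move_straight(list(E-.04*nb+z),velocity=.15)
# to right end, high
move_straight(list(E-.04*nb+[0,0,.12]),velocity=.2)
S=K-.042*nb+yb*(ya-.079-.09)
move_pose(list(S+[0,0,.12]),R(b)); print(read_tool_pos(),read_clock())
snap('top','top2');snap('scene','scene2')
i=cv2.imread('pics/top2.png')[130:245,215:375]
j=cv2.imread('pics/scene2.png')[165:275,240:380]
cv2.imwrite('pics/c4.png',np.hstack([cv2.resize(i,(400,288)),cv2.resize(j,(367,288))]))
```

```text
[[ 0.5545  0.1453  0.039 ]
 [ 0.4934  0.1358  0.039 ]
 [ 0.5792 -0.0094  0.039 ]]
ang 0.158420773282033 clasp mid [0.50561046 0.05819707 0.        ]
False [0.55294568 0.05752332 0.01811296] [ 0.81583862  0.72972606 -0.82952077]
[ 0.5929382  -0.11184083  0.11861211] 14.05
```

View pics/c4.png

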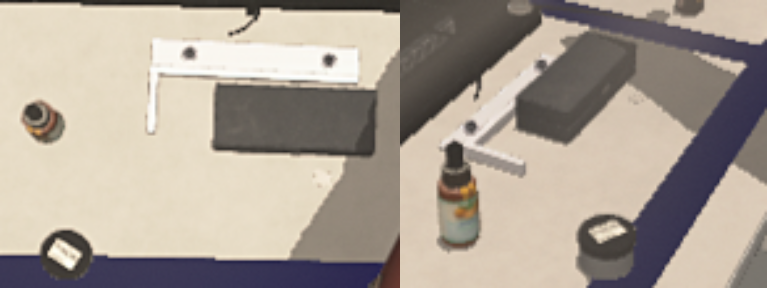

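Case is lying square about 10 mm off the fence. Its right end is at crop (375,~120), and the left end sits about 24 mm... to be closed against the stop at (155,130). Next I push its right end with shut fingers along the fence until it meets the stop.

Run:
```python
from h import *
b=-.014; nb=np.array([np.cos(b),np.sin(b),0]); yb=np.array([-np.sin(b),np.cos(b),0]); K=np.array([.640,.1966,0])
P=lambda x,y,z:list(K+x*nb+y*yb+[0,0,z])
grip(0.0)
move_straight(P(-.041,-.275,.12),velocity=.15)
move_straight(P(-.041,-.275,.033),velocity=.15)
hit=move_straight(P(-.041,-.166,.033),velocity=.05,max_force=5); q=read_tool_pos(); print(hit,q,(q-K)@yb,read_wrist_force())
move_straight(list(np.array(q)-.03*yb),velocity=.15)
move_straight(P(-.041,-.22,.12),velocity=.2)
grip(1.0)
move_pose(P(-.12,-.079,.12),R(b))
move_straight(P(-.12,-.079,.018),velocity=.15)
hit=move_straight(P(-.066,-.079,.018),velocity=.04,max_force=6); q=read_tool_pos(); print(hit,q,(q-K)@nb,read_wrist_force(),read_clock())
move_straight(P(-.11,-.079,.018),velocity=.15)
snap('scene','scene3')
move_straight(P(-.11,-.079,.12),velocity=.2)
move_pose([.42,-.15,.2],R(b)); c=snap('top','top3');print(read_clock())
i=cv2.imread('pics/top3.png')[140:210,260:370]
j=cv2.imread('pics/scene3.png')[165:255,240:350]
cv2.imwrite('pics/c5.png',np.hstack([cv2.resize(i,(440,280),interpolation=2),cv2.resize(j,(342,280),interpolation=2)]))
```

```text
True [0.59643199 0.02681934 0.03277146] -0.17037395226783755 [ 0.18488098 -2.87576591  1.7293305 ]
True [0.56484251 0.11877094 0.01727747] -0.074060554211228 [-0.3675333   0.22900197  0.33056226] 22.2583
24.55
```

View pics/c5.png

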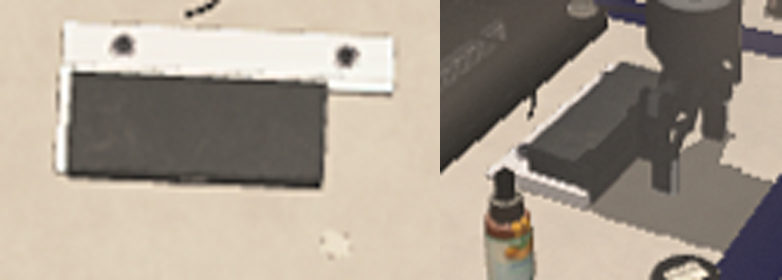

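The case sits in the corner. Crop (4×) shows the left end at the stop (70,72)–(66,175), and the hinge edge from (70,72) to (327,82) along the fence. Numeric check:

Run:
```python
from h import *
c=load('top3'); b=-.014; nb=np.array([np.cos(b),np.sin(b),0]); yb=np.array([-np.sin(b),np.cos(b),0]); K=np.array([.640,.1966,0])
g=cv2.cvtColor(c['pixels'],cv2.COLOR_RGB2GRAY); m=(g<120).astype(np.uint8); m[:150]=0;m[200:]=0;m[:,:268]=0;m[:,350:]=0
n,l,s,_=cv2.connectedComponentsWithStats(m); k=1+s[1:,4].argmax(); print(s[k])
cols=np.arange(282,338); 
top=np.array([np.where(l[:,u]==k)[0].min()-.5 for u in cols]);
W=cast(c,np.c_[cols,top],.039); x=(W-K)@nb; y=(W-K)@yb; f=np.polyfit(y,x,1); print('hinge edge x at mid',np.polyval(f,-.079),'ang',f[0])
rows=np.arange(160,182); 
for nm,fn,o in(('L',np.min,-.5),('R',np.max,.5)):
    u=np.array([fn(np.where(l[r]==k)[0])+o for r in rows]); print(nm,np.median((cast(c,np.c_[u,rows],.039)-K)@yb))
d0=load('top0')['pixels'].astype(int); d=np.abs(d0-c['pixels']).max(2)
print('change near drop/jar/spray',[(d[a:b2,e:f2]>40).sum() for a,b2,e,f2 in((165,192,218,246),(218,245,228,256),(175,202,422,456))])
```

```text
[ 276  158   66   29 1688]
hinge edge x at mid -0.0019473685696839338 ang 0.005036879425407737
L -0.0004721346789815929
R -0.1555020478187653
change near drop/jar/spray [np.int64(0), np.int64(0), np.int64(0)]
```

```bash
python3 -c "
from h import *
print(read_tool_pos(),read_wrist_force(),read_clock()); job_done()"
```

```text
[ 0.42024701 -0.1491061   0.19928672] [-0.52828732 -0.02111669  0.03282764] 24.55
the job is handed in; nothing more can be done
```

The case is lying flat, lid up, in the corner of the fence, and I handed the job in at about 24.6 s of the 54 s allowed. The interface gives no verdict, so the result rests on my own measurements.

**What I did:**
- I toppled the case towards the fence with the open fingers near its top.
- I pushed it along the clasp edge while turning it square.
- I slid it into the short stop with shut fingers on its right end.
- I pressed it gently against the long fence.
- I backed the arm off to a clear position.

**Last checks, from the top camera:**

| Check | Measured | Allowed |
|---|---|---|
| Hinge edge to long fence | about 2 mm | 5 mm |
| Angle to fence | about 0.005 rad | 0.05 rad |
| Left end to short stop | about 0.5 mm | 6 mm |
| Case origin before the fence | about 32 mm | 25–35 mm |
| Case origin from the stop | about 78 mm | 74–85 mm |

The fence contact position also put the case origin about 31 mm before the fence, assuming the fingers reach 11 mm ahead of the tool centre. Both bottles and the jar showed no pixel change from the first picture.

**Uncertainties:**
- **Case length:** the visible length came out about 3 mm short of the real 158 mm. This is within camera accuracy.
- **Final push:** the press against the fence stopped on its 6 N limit, but the wrist force read close to zero just afterwards.

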